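Find the binding winder reel's rubbing spot and set its brake by clicks

ROBOT

A 6-joint arm with a two-finger parallel gripper is mounted at the origin on the work surface. World frame = base frame: x ahead of the robot, y to its left, z up, the work surface at z = 0. Lengths are in mm, angles in rad, forces in N, time in s.
With the tool pointing down it reaches from about 350 to 1000 mm from the base axis. Payload 7.1 kg.
Tool frame: the origin (TCP) lies at the very end of the fingers, on their centre line; the grasp point (between the pads) lies 19 mm behind it; z points along the fingers, y is the line along which they close (so a half turn about z gives the same grasp; the last joint's range is limited). The gripper opens to 85 mm and grips with 20 to 120 N. Pads are 22 mm wide; open, the fingers measure 114 mm over their backs; the gripper's body (76 mm by 85 mm) begins 54 mm behind the grasp point. The pads swing forward as they close: fully open they stand 13 mm farther back than shut.
Start: joints at [-1.172, 0.423, 1.63, -0, 1.089, -0.019], TCP at [253.609, -571.215, 231.319] pointing down, gripper open.
Joint ranges: [-3, 3], [-0.9, 2.11], [0.09, 2.58], [-1.31, 4.45], [0.11, 2.69], [-2.54, 2.54]. Speed limits (rad/s): [2.39, 2.39, 3.01, 3.14, 3.14, 3.14].

INTERFACE

Orientations are given as a unit quaternion [x, y, z, w].
In Python, from workcell import ctrl gives the robot as it stands.
- The arm moves only by the tool arm_command, never from a script. Its argument "motion" is a list of rows, each an object of numbers: "x", "y", "z": the shift along the tool's x, y, z in units of 750 mm (1.0 is 750 mm); "ax", "ay", "az": the turn, a rotation vector about the tool's x, y, z in units of 180 degrees (1.0 is 180 degrees); "grip": the closure, from -1 (fully open) to 1 (shut), so that 0 is half open. In form: [{"x": .., "y": .., "z": .., "ax": .., "ay": .., "az": .., "grip": ..}, ...]. A call has 1 to 12 rows; each row is the pose to reach, as a shift and turn from the pose commanded when the call began, along the tool's axes at that moment, turning the shorter way round; what a row does not reach only later rows make up. A row lasts 1/8 s, in which the tool goes at most 62.5 mm and 10.7 degrees, less where a joint would pass 70% of its speed; a pose out of reach is approached as far as the arm can. A call with a number of a shift or a turn outside -1 to 1 is refused whole. A call with a gripper value outside its range is refused whole. The fingers move at their own pace and stop on an object; "grip_force" is the grip in N (left out, the last holds). Time passes only in rows, so rows that repeat a pose let the fingers close. It gives the time, the measured TCP pose, the force, the opening and the grip force at its end, in the units of the state.
- ctrl.observe(): the state, without advancing time (a new reading comes with each control period).
- ctrl.camera(name): name is "side" or "top" or "wrist"; returns a dict with "pixels" (400x640x3 uint8, red, green, blue), "vertical_fov" (degrees; the focal length in pixels is half the picture's height over the tangent of half this angle, whatever the lens; pixels are square), "cx", "cy" (the principal point, pixels), "D" ([k1, k2, p1, p2, k3] as OpenCV has them; the pictures are not rectified), "R" (3x3) and "t" (3): a world point X has camera coordinates R X + t. Camera axes: x right, y down, z forward; pixel columns grow to the right and rows downward; lengths in mm; the calibration is good to about 2 mm. A picture is of the moment at which its call begins. There is no depth.
- ctrl.close_job(): hands the job in; it is judged then, once.
Trained networks look in a picture, given as the dict that the camera call returned (one of the last four; its "shot" number tells which), for a name from the list of things; names that differ only in an ending like _2 or _b are one class to them, and where a whole thing is asked for, a point or a joint stands for the part that bears it (a point fixed in the world has none). Each returns a list of dicts, best first, with "conf" (0 to 1); they miss things now and then, are a little off and sometimes report something else, mostly with a low value. They report only what shows in the picture. A call takes as long as a camera call.
- ctrl.boxes_of(picture, thing): "location" ([column, row] in pixels, amid what is visible of it).
- ctrl.masks_of(picture, thing): "pixels" (400x640 bool, what is visible of it) and "location" ([column, row] in pixels, amid what is visible of it).
- ctrl.landmark_of(picture, thing): "location" ([column, row] in pixels: a listed point, or the origin of a listed thing).
The state is a dict: "clock": time; "qpos": joint angles; "qd": joint speeds; "joint_efforts": joint torques, N m; "tool_pos": TCP position; "orientation": TCP orientation; "wrist_force": force on the tool from outside, world axes, zero at the start; "torque": the same for the moment, N m; "finger_gap": finger opening in mm; "grip_force": force on a finger pad.
Only numpy, scipy, OpenCV 4.12 (cv2) and the standard library are available. Lean on these libraries where they do the work, as an engineer would, in place of code of your own. Each camera call takes 0.05 s, during which the arm holds its last target. There are 200 camera calls.

TASK

The empty reel on the binding winder has a bent front flange that rubs on the brake pad once a turn. Wind the brake dial clockwise fully in to its stop, then crank the reel slowly round to feel where it drags hardest and stop it there, with the rubbing place under the pad. Leave the reel standing so, back the dial off exactly four clicks, let go, and do not disturb the things standing around the winder.

Things in the scene. Friction and masses are not known exactly. Their poses are not given: they have to be found in the camera images.
- winder: Grey stand of the binding winder, fixed: base plate 200 x 170 x 12 mm, pedestal, brake bracket. Origin under the base's middle, z up, x away from the robot (turned up to 26 degrees either way). The reel's axis lies in its x-z plane, leaning 28 degrees from vertical to -x: reel, crank and dial face up and towards the robot and turn about parallel axes.
- crank: Steel crank arm on the spindle, in front of the reel, which turns with it. Origin on the reel's axis at the front flange's outer face; z along that axis, outwards (up and to the robot); x along the arm to the knob. The arm spans z = 12 to 20 mm, 18 mm wide; the hub's nut ends at z = 29 mm. The force with which the pad presses on the reel counts as pad on crank.
- crank_knob (a point): The crank's black knob: a cylinder 20 mm across, 43 mm long, free to turn on its pin; its axis is parallel to the reel's, 45 mm from it. The point is on the knob's axis, 47 mm in front of the flange, 25 mm above the knob's lower end and 18 mm below its upper end.
- reel_axis (a point): Centre of the front flange's outer face, on the axis of reel and crank. The empty orange reel has two flanges 224 mm across, 4 mm thick, 37 mm apart. The front one is bent: one side 3 mm proud, the opposite side 3 mm low. Where the proud side lies relative to the crank is hard to see and differs each time.
- spindle (a joint): Crank (and reel) angle, rad: 0 with the arm to the brake, growing anticlockwise seen from the front, turning without end. Free turning takes about 1 N at the knob; as the proud side passes the pad the drag rises smoothly to one peak and falls again: dial fully in, over about 160 degrees of a turn, to some 10 to 15 N at the knob while it moves (less once stopped). The reel stays where it is left.
- brake_pad: Red felt brake pad, 22 mm across, sprung, under the bracket's arm over the front flange; it presses on the flange's front face 100 mm from the reel's axis. It stands 60 degrees round from the uphill side, to the left as seen from the robot. z along the reel's axis, outwards.
- dial_grip (a point): Brake dial over the pad: black skirt 48 mm across with a straight grip bar 44 mm long, 14 mm wide, 32 mm tall. The point is on the dial's axis (parallel to the reel's, 100 mm from it), 52.5 mm in front of the flange, 14 mm below the bar's top and 18 mm above the skirt. Its z is the dial's axis, outwards; its x runs along the bar to the white-marked end.
- brake_dial (a joint): Dial angle, rad: 0 fully in at the stop (the bar then points straight away from the reel's axis), growing anticlockwise seen from the front as it is backed off, up to a second stop at 2.44. It clicks into a notch every 20 degrees (0.349 rad): notch n reads 0.349 n. Turning takes about 0.1 N m. Each click out draws the pad back 0.35 mm.
- ruler_rack: Bystander: wooden rack 170 x 75 mm with three upright acrylic rulers, 250 mm tall at most, loose. Origin at the centre of its underside, x along the rulers.
- button_jar: Bystander: glass jar 84 mm across and 130 mm tall with a red lid, loose. Origin at the centre of its underside.
- rotary_cutter: Bystander: orange rotary cutter 180 mm long, 45 mm wide, 23 mm high, lying flat, loose. Origin at its middle on the underside, x along it to the blade.
- pin_dish: Bystander: blue round pin dish 104 mm across, 24 mm high, loose. Origin at the centre of its underside.

How it is judged (in metres and radians):
On the way, in this order (a step that is already met when the one before it is completed fails the run):
1. the brake dial is wound fully in to its stop (value of joint brake_dial below 0.08 rad), for 0.2 s.
2. with the dial still in, the reel stands still with its rubbing place under the brake pad (value of joint brake_dial below 0.12 rad and contact force between brake_pad and crank above 8.8 N and velocity of joint spindle between -0.1 and 0.1 rad/s), for 0.4 s.
At the end, for the whole second after the job is handed in: The dial rests four clicks back from its stop (1.396 rad, within 0.14), the reel stands still with its rubbing place under the pad (within about 25 degrees of the hardest drag: the pad presses on it with over 2.7 N), and rack, jar, cutter and dish are within 20 mm of where they stood (value of joint brake_dial between 1.256 and 1.536 rad and contact force between brake_pad and crank above 2.7 N and velocity of joint spindle between -0.1 and 0.1 rad/s and distance of each of ruler_rack, button_jar, rotary_cutter, pin_dish from where it was at the start of the episode below 0.02 m); the robot touches nothing.
It fails at once if a bystander is pushed more than 20 mm away or knocked over (distance of any of ruler_rack, button_jar, rotary_cutter, pin_dish from where it was at the start of the episode above 0.02 m or angle between any of ruler_rack, button_jar, rotary_cutter, pin_dish's own z axis and vertical above 0.35 rad).
It also fails if it takes over 72 s, if anything falls off the work surface, if the arm or the gripper's body presses on something with over 40 N, if the wrist force passes 120 N, or if a joint passes its speed limit or range.

## Working session

There is one attempt and no reset: what is moved stays moved. The work goes in short steps, Python scripts to look and compute and a tool call to move; the robot and the scene stay as the last step left them, time stands still between calls to the robot, and variables do not carry over. Pictures are saved under pics/ and viewed, at most 10 in all, crops included, and the job is handed in when it is done.

Besides the shell and the picture viewer there is one more tool, called after "Call:" by a JSON object that holds its "op" and its "data", one argument or row to a line. arm_command: Moves the arm, as the interface text tells. Shifts and turns lie within -1 to 1; 1 stands for 750 mm of shift or 180 degrees of turn. Its arguments: {"type":"object","properties":{"motion":{"type":"array"},"grip_force":{"type":"number"}},"required":["motion"]}

```bash
ls; mkdir -p pics; cat > h.py <<'E'
import numpy as np, cv2
from workcell import ctrl
from scipy.spatial.transform import Rotation as Rot
def K(p):
    f=200/np.tan(np.radians(p["vertical_fov"])/2)
    return np.array([[f,0,p["cx"]],[0,f,p["cy"]],[0,0,1.]])
def ray(p,uv):
    n=cv2.undistortPoints(np.array([[uv]],float),K(p),np.array(p["D"],float))[0,0]
    R=np.array(p["R"]);t=np.array(p["t"])
    d=R.T@np.array([n[0],n[1],1]);return -R.T@t,d/np.linalg.norm(d)
def proj(p,X):
    R=np.array(p["R"]);return cv2.projectPoints(np.array(X,float).reshape(-1,1,3),cv2.Rodrigues(R)[0],np.array(p["t"],float),K(p),np.array(p["D"],float))[0].reshape(-1,2)
def tri(obs):
    A=np.zeros((3,3));b=np.zeros(3)
    for p,uv in obs:
        c,d=ray(p,uv);M=np.eye(3)-np.outer(d,d);A+=M;b+=M@c
    X=np.linalg.solve(A,b)
    return X,[np.round(proj(p,X)[0]-uv,1).tolist() for p,uv in obs]
def save(p,n,box=None,s=1):
    im=p["pixels"][:,:,::-1]
    if box: im=im[box[1]:box[3],box[0]:box[2]]
    if s!=1: im=cv2.resize(im,None,fx=s,fy=s,interpolation=cv2.INTER_CUBIC)
    cv2.imwrite("pics/"+n,im)
E
python3 - <<'E'
from h import *
P={n:ctrl.camera(n) for n in("side","top")}
for n,p in P.items():
    save(p,n+"0.png"); print(n,"cam",np.round(ray(p,[320,200])[0]),np.round(ray(p,[320,200])[1],2))
for th in["winder","crank","crank_knob","reel_axis","brake_pad","dial_grip","ruler_rack","button_jar","rotary_cutter","pin_dish"]:
    o=[]
    for n,p in P.items():
        r=ctrl.landmark_of(p,th)
        if r: o.append((p,np.array(r[0]["location"]))); print(th,n,np.round(r[0]["location"]),round(r[0]["conf"],2),len(r))
    if len(o)==2: X,e=tri(o);print("   ",np.round(X,1),e)
print(ctrl.observe())
E
```

```text
pics
side cam [191. 899. 862.] [ 0.23 -0.76 -0.61]
top cam [ 389.   18. 1084.] [ 0.08 -0.03 -1.  ]
winder side [288. 242.] 0.96 1
winder top [307. 177.] 0.88 1
    [548.3  28.2  -6.8] [[-0.0, -0.0], [0.0, 0.0]]
crank side [287. 202.] 0.92 1
crank top [304. 172.] 0.92 1
    [540.4  34.7 138.1] [[-0.1, -0.0], [0.0, 0.1]]
crank_knob side [288. 190.] 0.79 1
crank_knob top [289. 177.] 0.85 1
    [518.8  70.2 206.3] [[0.8, 0.1], [-0.2, -0.8]]
reel_axis side [290. 198.] 0.84 1
reel_axis top [306. 178.] 0.98 1
    [528.2  32.4 152.8] [[1.7, 0.2], [-0.4, -1.6]]
dial_grip side [273. 196.] 0.54 1
dial_grip top [267. 166.] 0.65 1
    [539.7 121.9 223.8] [[-0.1, -0.0], [0.0, 0.1]]
ruler_rack side [240. 324.] 0.69 1
ruler_rack top [204. 173.] 0.55 2
    [555.2 330.3   9.7] [[-0.6, -0.1], [0.1, 0.4]]
button_jar side [302. 175.] 0.67 1
button_jar top [413. 162.] 0.73 1
    [ 604.2 -286.3   -3.7] [[2.1, 0.2], [-0.6, -2.3]]
rotary_cutter side [382. 208.] 0.9 1
rotary_cutter top [378. 250.] 0.59 1
    [ 332.2 -182.3   -1. ] [[-1.4, 0.0], [0.3, 1.4]]
pin_dish side [354. 301.] 0.59 1
pin_dish top [250. 249.] 0.58 2
    [330.8 190.7   5.5] [[-2.1, -0.1], [0.3, 1.7]]
{'clock': 1.1, 'qpos': array([-1.17198772e+00,  4.23096602e-01,  1.62992108e+00, -1.42295426e-05,
        1.08856027e+00, -1.90141214e-02]), 'qd': array([ 0.0012188 ,  0.00051254, -0.00029436,  0.00136088, -0.00149308,
        0.00010842]), 'joint_efforts': array([ 3.28625665e-04, -5.57345510e+01, -2.82151133e+01, -7.30874331e-05,
        8.62277921e-04, -8.65149019e-08]), 'tool_pos': array([ 253.61271199, -571.2135813 ,  231.31288515]), 'orientation': array([ 9.78256588e-01,  2.07398285e-01, -4.80296247e-06,  8.40656032e-06]), 'wrist_force': array([-0.76285983,  0.50683869,  0.96772656]), 'torque': array([ 0.03911775, -0.01285156, -0.02116114]), 'grip_force': 0.0, 'finger_gap': 85.2581191589989}
```

View pics/top0.png

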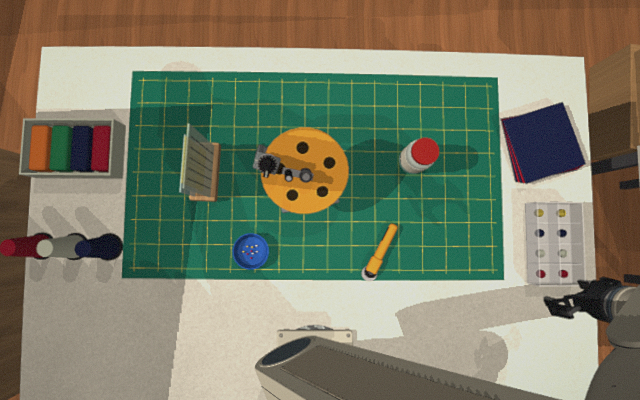

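View pics/side0.png

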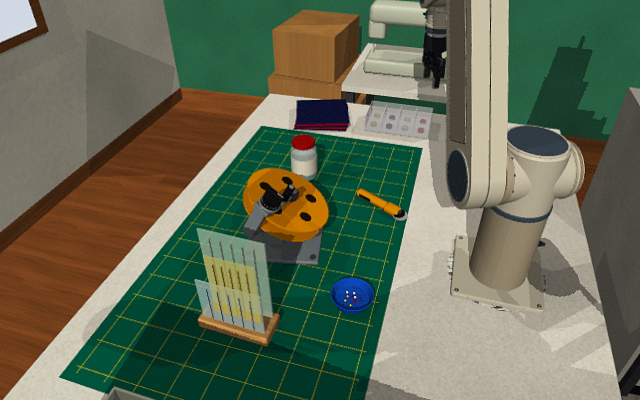

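```bash
cat >> h.py <<'E'
def frame(yaw):
    c,s=np.cos(yaw),np.sin(yaw);a=np.radians(28);W=Rot.from_euler('z',yaw).as_matrix()
    n=W@[-np.sin(a),0,np.cos(a)];u=W@[np.cos(a),0,np.sin(a)];v=W@[0,1,0]
    e=.5*u+np.sqrt(.75)*v;return n,e,np.cross(n,e)   # n out, e to pad, t anticlockwise
def toolR(n,x): return np.column_stack([x,np.cross(-n,x),-n])
def rows(pos,R,s=None):
    s=s or ctrl.observe();R0=Rot.from_quat(s["orientation"])
    d=R0.inv().apply(np.array(pos)-s["tool_pos"])/750
    a=(R0.inv()*Rot.from_matrix(R)).as_rotvec()/np.pi
    return dict(zip(["x","y","z","ax","ay","az"],np.round(np.r_[d,a],4).tolist()))
E
python3 - <<'E'
from h import *
n,e,t=frame(np.radians(5))
ra=np.array([530,32,151.])
print(n,e,t)
print(rows(ra+30*e+190*n,toolR(n,e)))
E
```

```text
[-0.46768508 -0.04091714  0.88294759] [0.36431477 0.90120689 0.23473578] [-0.80532317  0.43145327 -0.4065743 ]
{'x': 0.5786, 'y': -0.6512, 'z': -0.126, 'ax': -0.101, 'ay': 0.1227, 'az': -0.2235}
```

Call:
{"op": "arm_command", "data": {
  "motion": [
    {"x": 0.29, "y": -0.325, "z": -0.13, "ax": -0.05, "ay": 0.06, "az": -0.11, "grip": -0.3},
    {"x": 0.29, "y": -0.325, "z": -0.13, "ax": -0.05, "ay": 0.06, "az": -0.11, "grip": -0.3},
    {"x": 0.29, "y": -0.325, "z": -0.13, "ax": -0.05, "ay": 0.06, "az": -0.11, "grip": -0.3},
    {"x": 0.5786, "y": -0.651, "z": -0.126, "ax": -0.101, "ay": 0.1227, "az": -0.2235, "grip": -0.3},
    {"x": 0.5786, "y": -0.651, "z": -0.126, "ax": -0.101, "ay": 0.1227, "az": -0.2235, "grip": -0.3},
    {"x": 0.5786, "y": -0.651, "z": -0.126, "ax": -0.101, "ay": 0.1227, "az": -0.2235, "grip": -0.3},
    {"x": 0.5786, "y": -0.651, "z": -0.126, "ax": -0.101, "ay": 0.1227, "az": -0.2235, "grip": -0.3},
    {"x": 0.5786, "y": -0.651, "z": -0.126, "ax": -0.101, "ay": 0.1227, "az": -0.2235, "grip": -0.3},
    {"x": 0.5786, "y": -0.651, "z": -0.126, "ax": -0.101, "ay": 0.1227, "az": -0.2235, "grip": -0.3},
    {"x": 0.5786, "y": -0.651, "z": -0.126, "ax": -0.101, "ay": 0.1227, "az": -0.2235, "grip": -0.3},
    {"x": 0.5786, "y": -0.651, "z": -0.126, "ax": -0.101, "ay": 0.1227, "az": -0.2235, "grip": -0.3},
    {"x": 0.5786, "y": -0.651, "z": -0.126, "ax": -0.101, "ay": 0.1227, "az": -0.2235, "grip": -0.3}
  ]
}}

```text
clock: 2.6
tool_pos: [452.8, 55.0, 326.6]
orientation: [0.816, 0.524, 0.216, 0.111]
wrist_force: [-0.1, -0.1, 0.8]
finger_gap: 56.0
grip_force: 0.0
```

```bash
python3 - <<'E'
from h import *
s=ctrl.observe();print(s["clock"],np.round(s["tool_pos"]),np.round(s["qpos"],2),s["wrist_force"],s["finger_gap"])
p=ctrl.camera("wrist");save(p,"w1.png");c,d=ray(p,[320,200]);print(c,d)
for th in["crank","crank_knob","reel_axis","brake_pad","dial_grip"]:
    for r in ctrl.landmark_of(p,th)[:2]: print(th,np.round(r["location"],1),round(r["conf"],2))
n,e,t=frame(np.radians(5));ra=np.array([530,32,151.])
print(np.round(proj(p,[ra,ra+100*e+52.5*n])))
E
```

```text
2.6 [453.  55. 327.] [ 0.09 -0.16  2.17  0.    0.64  0.52] [-0.05531961 -0.09109465  0.8191252 ] 56.00904279796665
[409.52046265 110.24728474 468.24722335] [ 0.34840754 -0.20988296 -0.91354328]
crank [325.6 202.9] 0.96
crank_knob [321.5 175.2] 0.67
reel_axis [327.5 202.7] 0.86
brake_pad [327.  202.1] 0.26
brake_pad [316.2 110.6] 0.19
dial_grip [319.8 112.1] 0.55
[[322. 204.]
 [323. 113.]]
```

View pics/w1.png

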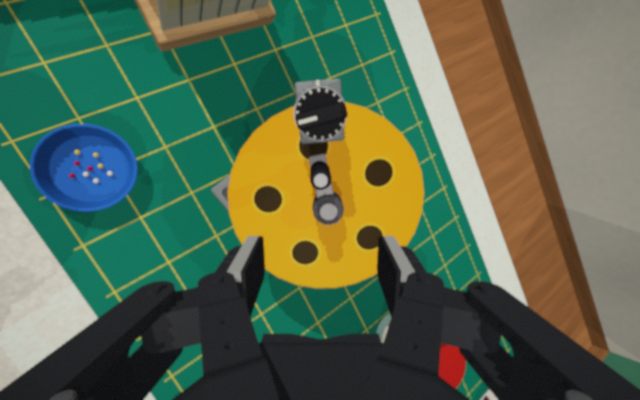

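```bash
cat > fit.py <<'E'
from h import *
from scipy.optimize import least_squares
P={n:ctrl.camera(n) for n in("wrist","top","side")}
save(P["wrist"],"w2.png",(270,60,370,250),3)
O=[]
for n,p in P.items():
    for th in("reel_axis","dial_grip","crank_knob"):
        r=ctrl.landmark_of(p,th)
        if r and r[0]["conf"]>.3: O.append((n,th,np.array(r[0]["location"])));
old=dict(side=dict(reel_axis=(290,198),dial_grip=(273,196),crank_knob=(288,190)),top=dict(reel_axis=(306,178),dial_grip=(267,166),crank_knob=(289,177)))
for n in old:
    for th,v in old[n].items(): O.append((n,th,np.array(v,float)))
def pt(x,th):
    n,e,t=frame(x[3]);ra=x[:3]
    return {"reel_axis":ra,"dial_grip":ra+100*e+52.5*n,"crank_knob":ra+47*n+45*(np.cos(x[4])*e+np.sin(x[4])*t)}[th]
def f(x): return np.concatenate([(proj(P[n],pt(x,th))[0]-uv) for n,th,uv in O]+[[(x[4]-0)*.01]])
r=least_squares(f,[530,32,151,.09,0],loss="soft_l1",x_scale=[10,10,10,.1,.3])
print(np.round(r.x,3),np.degrees(r.x[3:]))
for o,d in zip(O,f(r.x)[:-1].reshape(-1,2)): print(o[0],o[1],np.round(o[2],1),np.round(d,1))
E
python3 fit.py
```

```text
[5.34772e+02 3.18820e+01 1.50050e+02 1.90000e-01 3.10000e-02] [10.86350627  1.79659266]
wrist reel_axis [324.6 196.3] [-0.8  0.7]
wrist dial_grip [312.4 107.2] [ 3.4 -0.2]
wrist crank_knob [320.5 168. ] [-0.6 -0.5]
top reel_axis [305.2 174.1] [ 0.2 -0.4]
top dial_grip [265.9 165.9] [1.4 1.7]
top crank_knob [292.6 177.8] [-3.5 -3.1]
side reel_axis [289.2 198.4] [ 0.2 -0. ]
side dial_grip [271.2 198.4] [ 2.7 -1.7]
side crank_knob [285.9 192.2] [ 1.4 -0.8]
side reel_axis [290. 198.] [-0.6  0.4]
side dial_grip [273. 196.] [0.9 0.7]
side crank_knob [288. 190.] [-0.7  1.4]
top reel_axis [306. 178.] [-0.6 -4.3]
top dial_grip [267. 166.] [0.3 1.6]
top crank_knob [289. 177.] [ 0.1 -2.3]
```

View pics/w2.png

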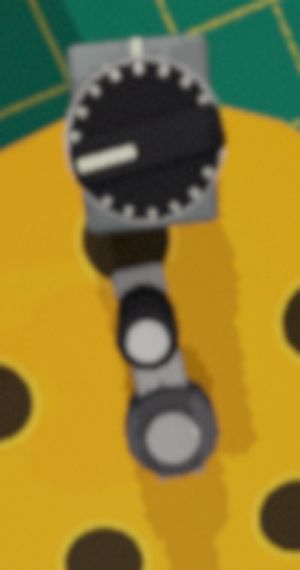

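```bash
cat >> h.py <<'E'
YAW=np.radians(10.8);RA=np.array([534.5,32,150.])
n,e,t=frame(YAW)
def dirc(deg): a=np.radians(deg);return np.cos(a)*e+np.sin(a)*t
E
python3 - <<'E'
from h import *
print(rows(RA+100*e+115*n,toolR(n,dirc(100))))
E
```

```text
{'x': 0.0885, 'y': -0.0038, 'z': 0.0986, 'ax': -0.0059, 'ay': 0.0164, 'az': -0.5838}
```

Call:
{"op": "arm_command", "data": {
  "motion": [
    {"x": 0.0885, "y": -0.0038, "z": 0.0986, "ax": -0.006, "ay": 0.0164, "az": -0.584, "grip": 0.25},
    {"x": 0.0885, "y": -0.0038, "z": 0.0986, "ax": -0.006, "ay": 0.0164, "az": -0.584, "grip": 0.25},
    {"x": 0.0885, "y": -0.0038, "z": 0.0986, "ax": -0.006, "ay": 0.0164, "az": -0.584, "grip": 0.25},
    {"x": 0.0885, "y": -0.0038, "z": 0.0986, "ax": -0.006, "ay": 0.0164, "az": -0.584, "grip": 0.25},
    {"x": 0.0885, "y": -0.0038, "z": 0.0986, "ax": -0.006, "ay": 0.0164, "az": -0.584, "grip": 0.25},
    {"x": 0.0885, "y": -0.0038, "z": 0.0986, "ax": -0.006, "ay": 0.0164, "az": -0.584, "grip": 0.25},
    {"x": 0.0885, "y": -0.0038, "z": 0.0986, "ax": -0.006, "ay": 0.0164, "az": -0.584, "grip": 0.25},
    {"x": 0.0885, "y": -0.0038, "z": 0.0986, "ax": -0.006, "ay": 0.0164, "az": -0.584, "grip": 0.25},
    {"x": 0.0885, "y": -0.0038, "z": 0.0986, "ax": -0.006, "ay": 0.0164, "az": -0.584, "grip": 0.25},
    {"x": 0.0885, "y": -0.0038, "z": 0.0986, "ax": -0.006, "ay": 0.0164, "az": -0.584, "grip": 0.25},
    {"x": 0.0885, "y": -0.0038, "z": 0.0986, "ax": -0.006, "ay": 0.0164, "az": -0.584, "grip": 0.25},
    {"x": 0.0885, "y": -0.0038, "z": 0.0986, "ax": -0.006, "ay": 0.0164, "az": -0.584, "grip": 0.25}
  ]
}}

```text
clock: 5.0
tool_pos: [508.6, 115.3, 274.9]
orientation: [0.079, 0.967, 0.065, 0.233]
wrist_force: [0.4, -0.1, -0.5]
finger_gap: 32.0
grip_force: 0.0
```

```bash
python3 - <<'E'
from h import *
s=ctrl.observe();print(s["clock"],np.round(s["qpos"],2),s["wrist_force"],s["finger_gap"])
print(rows(RA+100*e+115*n,toolR(n,dirc(100))))
p=ctrl.camera("wrist")
im=p["pixels"][:,:,::-1].copy()
D=RA+100*e
for X,c in[(D+66.5*n,(0,0,255)),(D+66.5*n+22*dirc(100),(255,0,255)),(D+66.5*n-22*dirc(100),(255,0,255)),(RA+29*n,(0,255,0)),(RA+65*n+45*e,(255,255,0))]:
    cv2.circle(im,tuple(np.int32(np.round(proj(p,X)[0]))),3,c,-1)
cv2.imwrite("pics/w3.png",im)
for th in["crank_knob","reel_axis","dial_grip"]:
    for r in ctrl.landmark_of(p,th)[:1]: print(th,np.round(r["location"],1),round(r["conf"],2))
print(proj(p,[RA+47*n+45*e,RA,D+52.5*n]))
E
```

```text
5.0 [ 0.2   0.04  2.13 -0.02  0.49 -1.19] [ 0.43965577 -0.05951293 -0.48725182] 32.021272716223464
{'x': -0.0001, 'y': -0.0, 'z': -0.0001, 'ax': 0.0, 'ay': 0.0, 'az': -0.0007}
crank_knob [243.9 193.6] 0.75
reel_axis [208.1 175. ] 0.84
dial_grip [317.  210.5] 0.8
[[243.50882563 196.46976156]
 [203.92904845 172.81996725]
 [319.9327373  211.47867232]]
```

View pics/w3.png

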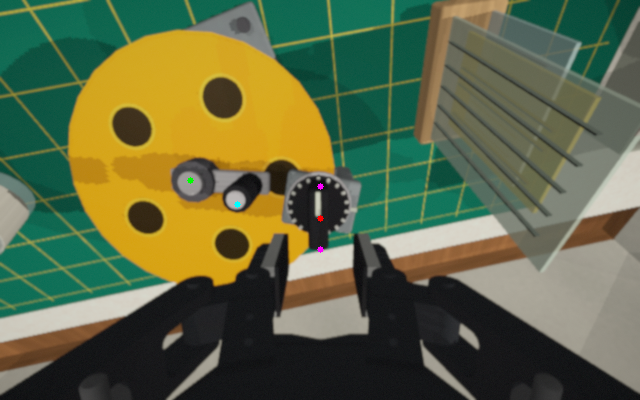

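Call:
{"op": "arm_command", "data": {
  "motion": [
    {"y": -0.002, "z": 0.05, "grip": 0.25},
    {"y": -0.002, "z": 0.0987, "grip": 0.25},
    {"y": -0.002, "z": 0.0987, "grip": 0.25},
    {"y": -0.002, "z": 0.0987, "grip": 1},
    {"y": -0.002, "z": 0.0987, "grip": 1},
    {"y": -0.002, "z": 0.0987, "grip": 1},
    {"y": -0.002, "z": 0.0987, "grip": 1}
  ],
  "grip_force": 40
}}

```text
schema error: expected keys x, y, z, ax, ay, az, grip
```

Call:
{"op": "arm_command", "data": {
  "motion": [
    {"x": 0, "y": -0.002, "z": 0.05, "ax": 0, "ay": 0, "az": 0, "grip": 0.25},
    {"x": 0, "y": -0.002, "z": 0.0987, "ax": 0, "ay": 0, "az": 0, "grip": 0.25},
    {"x": 0, "y": -0.002, "z": 0.0987, "ax": 0, "ay": 0, "az": 0, "grip": 0.25},
    {"x": 0, "y": -0.002, "z": 0.0987, "ax": 0, "ay": 0, "az": 0, "grip": 1},
    {"x": 0, "y": -0.002, "z": 0.0987, "ax": 0, "ay": 0, "az": 0, "grip": 1},
    {"x": 0, "y": -0.002, "z": 0.0987, "ax": 0, "ay": 0, "az": 0, "grip": 1},
    {"x": 0, "y": -0.002, "z": 0.0987, "ax": 0, "ay": 0, "az": 0, "grip": 1}
  ],
  "grip_force": 40
}}

```text
clock: 6.08
tool_pos: [542.4, 120.1, 210.0]
orientation: [0.078, 0.967, 0.064, 0.234]
wrist_force: [-2.3, -3.2, 1.2]
finger_gap: 13.1
grip_force: 42.5
```

Call:
{"op": "arm_command", "data": {
  "motion": [
    {"x": 0, "y": 0, "z": 0, "ax": 0, "ay": 0, "az": 0.05, "grip": 1},
    {"x": 0, "y": 0, "z": 0, "ax": 0, "ay": 0, "az": 0.1, "grip": 1},
    {"x": 0, "y": 0, "z": 0, "ax": 0, "ay": 0, "az": 0.15, "grip": 1},
    {"x": 0, "y": 0, "z": 0, "ax": 0, "ay": 0, "az": 0.2, "grip": 1},
    {"x": 0, "y": 0, "z": 0, "ax": 0, "ay": 0, "az": 0.25, "grip": 1},
    {"x": 0, "y": 0, "z": 0, "ax": 0, "ay": 0, "az": 0.3, "grip": 1},
    {"x": 0, "y": 0, "z": 0, "ax": 0, "ay": 0, "az": 0.35, "grip": 1},
    {"x": 0, "y": 0, "z": 0, "ax": 0, "ay": 0, "az": 0.4, "grip": 1},
    {"x": 0, "y": 0, "z": 0, "ax": 0, "ay": 0, "az": 0.45, "grip": 1},
    {"x": 0, "y": 0, "z": 0, "ax": 0, "ay": 0, "az": 0.5, "grip": 1},
    {"x": 0, "y": 0, "z": 0, "ax": 0, "ay": 0, "az": 0.54, "grip": 1},
    {"x": 0, "y": 0, "z": 0, "ax": 0, "ay": 0, "az": 0.54, "grip": 1}
  ]
}}

```text
clock: 7.58
tool_pos: [545.2, 121.6, 212.3]
orientation: [0.777, 0.58, 0.221, 0.107]
wrist_force: [2.5, 6.1, 3.9]
finger_gap: 13.0
grip_force: 44.3
```

```bash
cat >> h.py <<'E'
def st():
    s=ctrl.observe();R=Rot.from_quat(s["orientation"]).as_matrix();F=s["wrist_force"];d=s["tool_pos"]-RA
    print("clk",s["clock"],"tool x ang",round(np.degrees(np.arctan2(R[:,0]@t,R[:,0]@e)),1),"F e,t,n",np.round([F@e,F@t,F@n],1),"Mn",round(s["torque"]@n,2),"pos e,t,n",np.round([d@e,d@t,d@n],1),"knobang",round(np.degrees(np.arctan2(d@t,d@e)),1),"gap",round(s["finger_gap"],1))
    return s
E
python3 -c "
from h import *
st()"
```

```text
clk 7.575 tool x ang 2.7 F e,t,n [ 7.2 -1.6  1.8] Mn -0.17 pos e,t,n [101.2  -3.1  42.2] knobang -1.8 gap 13.0
```

Call:
{"op": "arm_command", "data": {
  "motion": [
    {"x": 0, "y": 0, "z": 0, "ax": 0, "ay": 0, "az": 0.02, "grip": 1},
    {"x": 0, "y": 0, "z": 0, "ax": 0, "ay": 0, "az": 0.03, "grip": 1},
    {"x": 0, "y": 0, "z": 0, "ax": 0, "ay": 0, "az": 0.03, "grip": 1}
  ]
}}

```text
clock: 7.95
tool_pos: [545.2, 121.5, 212.3]
orientation: [0.801, 0.545, 0.226, 0.097]
wrist_force: [0.5, 3.9, 5.9]
finger_gap: 13.2
grip_force: 55.2
```

```bash
python3 -c "
from h import *
st()"
```

```text
clk 7.95 tool x ang -2.4 F e,t,n [ 5.2 -1.5  4.7] Mn 1.28 pos e,t,n [101.1  -3.2  42.2] knobang -1.8 gap 13.2
```

Call:
{"op": "arm_command", "data": {
  "motion": [
    {"x": 0, "y": 0, "z": 0, "ax": 0, "ay": 0, "az": -0.014, "grip": 1},
    {"x": 0, "y": 0, "z": 0, "ax": 0, "ay": 0, "az": -0.014, "grip": 0.1},
    {"x": 0, "y": 0, "z": 0, "ax": 0, "ay": 0, "az": -0.014, "grip": 0.1},
    {"x": 0, "y": 0, "z": 0, "ax": 0, "ay": 0, "az": -0.014, "grip": 0.1},
    {"x": 0, "y": 0, "z": -0.06, "ax": 0, "ay": 0, "az": -0.014, "grip": 0.1},
    {"x": 0, "y": 0, "z": -0.11, "ax": 0, "ay": 0, "az": -0.014, "grip": 0.1},
    {"x": -0.06, "y": 0, "z": -0.11, "ax": 0, "ay": 0, "az": -0.014, "grip": 0.1},
    {"x": -0.073, "y": 0, "z": -0.11, "ax": 0, "ay": 0, "az": -0.014, "grip": 0.1},
    {"x": -0.073, "y": 0, "z": -0.11, "ax": 0, "ay": 0, "az": -0.014, "grip": 0.1}
  ]
}}

```text
clock: 9.07
tool_pos: [487.2, 62.0, 268.1]
orientation: [0.792, 0.561, 0.22, 0.101]
wrist_force: [0.2, -0.1, 0.3]
finger_gap: 38.2
grip_force: 0.0
```

```bash
python3 - <<'E'
from h import *
st()
p=ctrl.camera("wrist")
im=p["pixels"][:,:,::-1].copy()
D=RA+100*e
for X,c in[(D+66.5*n,(0,0,255)),(RA+29*n,(0,255,0)),(RA+65*n+45*e,(255,255,0))]:
    cv2.circle(im,tuple(np.int32(np.round(proj(p,X)[0]))),2,c,-1)
cv2.imwrite("pics/w4.png",im)
for th in["crank_knob","reel_axis","dial_grip"]:
    for r in ctrl.landmark_of(p,th)[:1]: print(th,np.round(r["location"],1),round(r["conf"],2))
print(proj(p,[RA+47*n+45*e,RA,D+52.5*n]))
E
```

```text
clk 9.075 tool x ang -0.2 F e,t,n [ 0.  -0.4  0.2] Mn -0.05 pos e,t,n [ 42.9   2.4 123.5] knobang 3.2 gap 38.2
crank_knob [324.2 202.5] 0.73
reel_axis [329.3 235.9] 0.85
dial_grip [325.1 128.8] 0.61
[[324.6679312  202.25782211]
 [323.99743876 234.10746707]
 [324.77362018 126.77998902]]
```

View pics/w4.png

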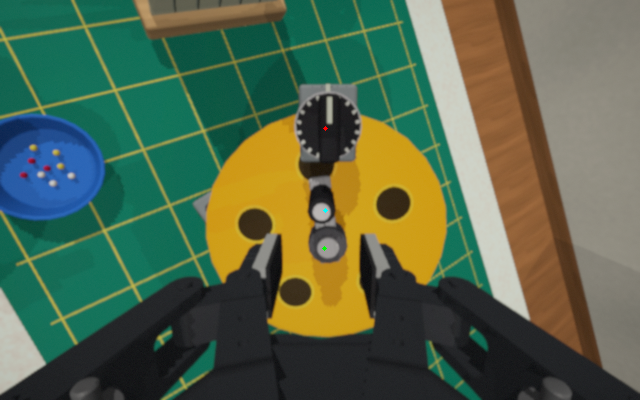

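Call:
{"op": "arm_command", "data": {
  "motion": [
    {"x": 0.002, "y": -0.0028, "z": 0.06, "ax": 0, "ay": 0, "az": 0, "grip": 0.1},
    {"x": 0.002, "y": -0.0028, "z": 0.1, "ax": 0, "ay": 0, "az": 0, "grip": 0.1},
    {"x": 0.002, "y": -0.0028, "z": 0.123, "ax": 0, "ay": 0, "az": 0, "grip": 0.1},
    {"x": 0.002, "y": -0.0028, "z": 0.123, "ax": 0, "ay": 0, "az": 0, "grip": 0.1},
    {"x": 0.002, "y": -0.0028, "z": 0.123, "ax": 0, "ay": 0, "az": 0, "grip": 1},
    {"x": 0.002, "y": -0.0028, "z": 0.123, "ax": 0, "ay": 0, "az": 0, "grip": 1},
    {"x": 0.002, "y": -0.0028, "z": 0.123, "ax": 0, "ay": 0, "az": 0, "grip": 1},
    {"x": 0.002, "y": -0.0028, "z": 0.123, "ax": 0, "ay": 0, "az": 0, "grip": 1}
  ],
  "grip_force": 30
}}

```text
clock: 10.28
tool_pos: [529.1, 73.2, 187.1]
orientation: [0.791, 0.562, 0.221, 0.101]
wrist_force: [-1.0, 4.1, 2.7]
finger_gap: 19.1
grip_force: 29.8
```

```bash
sed -i 's/^n,e,t=frame(YAW)/n,e,t=frame(YAW);RA=RA-2.7*t/' h.py; cat > arc.py <<'E'
# arc.py a0 da nrows : rows along circle from angle a0 by da degrees, shifts in current tool axes
from h import *;import sys
a0,da,k=map(float,sys.argv[1:4]);s=st();R=Rot.from_quat(s["orientation"]).as_matrix()
for i in range(1,int(k)+1):
    d=R.T@(45*(dirc(a0+da*i/k)-dirc(a0)))/750;print(np.round(d,4).tolist())
E
python3 arc.py 8 36 12
```

```text
clk 10.275 tool x ang -0.1 F e,t,n [4.2 1.2 2.5] Mn -0.02 pos e,t,n [45.7  6.5 31.7] knobang 8.1 gap 19.1
[-0.0005, -0.0031, -0.0]
[-0.0012, -0.0062, -0.0]
[-0.002, -0.0092, -0.0]
[-0.003, -0.0122, -0.0]
[-0.0042, -0.0151, -0.0]
[-0.0055, -0.0179, -0.0]
[-0.007, -0.0207, -0.0]
[-0.0086, -0.0234, -0.0]
[-0.0103, -0.0261, -0.0]
[-0.0122, -0.0286, -0.0]
[-0.0142, -0.031, -0.0001]
[-0.0163, -0.0333, -0.0001]
```

```bash
python3 - <<'E'
import numpy as np
P=lambda a:np.array([.06*np.cos(np.radians(a)),-.06*np.sin(np.radians(a))])
for a0 in range(8,368,40): print(a0,[np.round(P(a0+40*i/5)-P(a0),4).tolist() for i in range(1,6)])
E
```

```text
8 [[-0.0017, -0.0082], [-0.0046, -0.0161], [-0.0085, -0.0234], [-0.0135, -0.0302], [-0.0193, -0.0362]]
48 [[-0.0066, -0.0052], [-0.0138, -0.0093], [-0.0216, -0.0125], [-0.0297, -0.0145], [-0.0381, -0.0154]]
88 [[-0.0084, 0.0003], [-0.0166, 0.0017], [-0.0246, 0.0043], [-0.0321, 0.008], [-0.039, 0.0127]]
128 [[-0.0062, 0.0056], [-0.0116, 0.012], [-0.016, 0.0191], [-0.0194, 0.0268], [-0.0217, 0.0348]]
168 [[-0.0012, 0.0083], [-0.0012, 0.0167], [0.0, 0.0249], [0.0023, 0.033], [0.0057, 0.0406]]
208 [[0.0044, 0.0071], [0.0098, 0.0135], [0.016, 0.0191], [0.023, 0.0238], [0.0305, 0.0275]]
248 [[0.008, 0.0026], [0.0162, 0.004], [0.0246, 0.0043], [0.0329, 0.0035], [0.041, 0.0014]]
288 [[0.0078, -0.0031], [0.015, -0.0073], [0.0216, -0.0125], [0.0274, -0.0185], [0.0323, -0.0253]]
328 [[0.0039, -0.0074], [0.0068, -0.0153], [0.0085, -0.0234], [0.0091, -0.0318], [0.0085, -0.0401]]
```

Call:
{"op": "arm_command", "data": {
  "motion": [
    {"x": -0.0017, "y": -0.0082, "z": 0, "ax": 0, "ay": 0, "az": 0, "grip": 1},
    {"x": -0.0046, "y": -0.0161, "z": 0, "ax": 0, "ay": 0, "az": 0, "grip": 1},
    {"x": -0.0085, "y": -0.0234, "z": 0, "ax": 0, "ay": 0, "az": 0, "grip": 1},
    {"x": -0.0135, "y": -0.0302, "z": 0, "ax": 0, "ay": 0, "az": 0, "grip": 1},
    {"x": -0.0193, "y": -0.0362, "z": 0, "ax": 0, "ay": 0, "az": 0, "grip": 1}
  ]
}}

```text
clock: 10.9
tool_pos: [502.0, 68.5, 172.4]
orientation: [0.791, 0.561, 0.221, 0.101]
wrist_force: [0.8, -4.6, 4.8]
finger_gap: 19.1
grip_force: 30.4
```

Call:
{"op": "arm_command", "data": {
  "motion": [
    {"x": -0.0066, "y": -0.0052, "z": 0, "ax": 0, "ay": 0, "az": 0, "grip": 1},
    {"x": -0.0138, "y": -0.0093, "z": 0, "ax": 0, "ay": 0, "az": 0, "grip": 1},
    {"x": -0.0216, "y": -0.0125, "z": 0, "ax": 0, "ay": 0, "az": 0, "grip": 1},
    {"x": -0.0297, "y": -0.0145, "z": 0, "ax": 0, "ay": 0, "az": 0, "grip": 1},
    {"x": -0.0381, "y": -0.0154, "z": 0, "ax": 0, "ay": 0, "az": 0, "grip": 1}
  ]
}}

```text
clock: 11.52
tool_pos: [485.4, 45.7, 161.5]
orientation: [0.791, 0.561, 0.221, 0.102]
wrist_force: [3.3, 0.2, 5.3]
finger_gap: 19.3
grip_force: 30.3
```

```bash
python3 -c "
from h import *
st()"
```

```text
clk 11.525 tool x ang -0.1 F e,t,n [ 2.3 -4.9  3.2] Mn -0.04 pos e,t,n [ 2.2 44.3 31.6] knobang 87.2 gap 19.3
```

Call:
{"op": "arm_command", "data": {
  "motion": [
    {"x": -0.0084, "y": 0.0003, "z": 0, "ax": 0, "ay": 0, "az": 0, "grip": 1},
    {"x": -0.0166, "y": 0.0017, "z": 0, "ax": 0, "ay": 0, "az": 0, "grip": 1},
    {"x": -0.0246, "y": 0.0043, "z": 0, "ax": 0, "ay": 0, "az": 0, "grip": 1},
    {"x": -0.0321, "y": 0.008, "z": 0, "ax": 0, "ay": 0, "az": 0, "grip": 1},
    {"x": -0.039, "y": 0.0127, "z": 0, "ax": 0, "ay": 0, "az": 0, "grip": 1}
  ]
}}

```text
clock: 12.15
tool_pos: [485.8, 15.3, 158.6]
orientation: [0.791, 0.561, 0.221, 0.102]
wrist_force: [4.6, 3.3, 5.3]
finger_gap: 19.0
grip_force: 30.2
```

Call:
{"op": "arm_command", "data": {
  "motion": [
    {"x": -0.0062, "y": 0.0056, "z": 0, "ax": 0, "ay": 0, "az": 0, "grip": 1},
    {"x": -0.0116, "y": 0.012, "z": 0, "ax": 0, "ay": 0, "az": 0, "grip": 1},
    {"x": -0.016, "y": 0.0191, "z": 0, "ax": 0, "ay": 0, "az": 0, "grip": 1},
    {"x": -0.0194, "y": 0.0268, "z": 0, "ax": 0, "ay": 0, "az": 0, "grip": 1},
    {"x": -0.0217, "y": 0.0348, "z": 0, "ax": 0, "ay": 0, "az": 0, "grip": 1}
  ]
}}

```text
clock: 12.78
tool_pos: [502.4, -8.0, 164.9]
orientation: [0.791, 0.562, 0.221, 0.1]
wrist_force: [2.5, 9.1, 5.9]
finger_gap: 19.0
grip_force: 30.1
```

Call:
{"op": "arm_command", "data": {
  "motion": [
    {"x": -0.0012, "y": 0.0083, "z": 0, "ax": 0, "ay": 0, "az": 0, "grip": 1},
    {"x": -0.0012, "y": 0.0167, "z": 0, "ax": 0, "ay": 0, "az": 0, "grip": 1},
    {"x": 0.0, "y": 0.0249, "z": 0, "ax": 0, "ay": 0, "az": 0, "grip": 1},
    {"x": 0.0023, "y": 0.033, "z": 0, "ax": 0, "ay": 0, "az": 0, "grip": 1},
    {"x": 0.0057, "y": 0.0406, "z": 0, "ax": 0, "ay": 0, "az": 0, "grip": 1}
  ]
}}

```text
clock: 13.4
tool_pos: [525.4, -15.3, 176.1]
orientation: [0.792, 0.562, 0.218, 0.099]
wrist_force: [-13.7, -7.6, 8.4]
finger_gap: 19.0
grip_force: 31.3
```

```bash
python3 -c "
from h import *
st()"
```

```text
clk 13.4 tool x ang -0.1 F e,t,n [-8.9  5.5 14.4] Mn -0.0 pos e,t,n [-40.4 -16.7  31.4] knobang -157.6 gap 19.0
```

Call:
{"op": "arm_command", "data": {
  "motion": [
    {"x": 0.0044, "y": 0.0071, "z": 0, "ax": 0, "ay": 0, "az": 0, "grip": 1},
    {"x": 0.0098, "y": 0.0135, "z": 0, "ax": 0, "ay": 0, "az": 0, "grip": 1},
    {"x": 0.016, "y": 0.0191, "z": 0, "ax": 0, "ay": 0, "az": 0, "grip": 1},
    {"x": 0.023, "y": 0.0238, "z": 0, "ax": 0, "ay": 0, "az": 0, "grip": 1},
    {"x": 0.0305, "y": 0.0275, "z": 0, "ax": 0, "ay": 0, "az": 0, "grip": 1}
  ]
}}

```text
clock: 14.02
tool_pos: [551.6, -3.4, 191.0]
orientation: [0.792, 0.561, 0.219, 0.102]
wrist_force: [-6.7, -18.5, 4.7]
finger_gap: 19.1
grip_force: 30.7
```

Call:
{"op": "arm_command", "data": {
  "motion": [
    {"x": 0.008, "y": 0.0026, "z": 0, "ax": 0, "ay": 0, "az": 0, "grip": 1},
    {"x": 0.0162, "y": 0.004, "z": 0, "ax": 0, "ay": 0, "az": 0, "grip": 1},
    {"x": 0.0246, "y": 0.0043, "z": 0, "ax": 0, "ay": 0, "az": 0, "grip": 1},
    {"x": 0.0329, "y": 0.0035, "z": 0, "ax": 0, "ay": 0, "az": 0, "grip": 1},
    {"x": 0.041, "y": 0.0014, "z": 0, "ax": 0, "ay": 0, "az": 0, "grip": 1}
  ]
}}

```text
clock: 14.65
tool_pos: [563.1, 25.4, 200.0]
orientation: [0.791, 0.561, 0.221, 0.103]
wrist_force: [3.2, -11.7, 2.5]
finger_gap: 19.3
grip_force: 30.1
```

Call:
{"op": "arm_command", "data": {
  "motion": [
    {"x": 0.0078, "y": -0.0031, "z": 0, "ax": 0, "ay": 0, "az": 0, "grip": 1},
    {"x": 0.015, "y": -0.0073, "z": 0, "ax": 0, "ay": 0, "az": 0, "grip": 1},
    {"x": 0.0216, "y": -0.0125, "z": 0, "ax": 0, "ay": 0, "az": 0, "grip": 1},
    {"x": 0.0274, "y": -0.0185, "z": 0, "ax": 0, "ay": 0, "az": 0, "grip": 1},
    {"x": 0.0323, "y": -0.0253, "z": 0, "ax": 0, "ay": 0, "az": 0, "grip": 1}
  ]
}}

```text
clock: 15.28
tool_pos: [553.8, 56.5, 198.3]
orientation: [0.791, 0.561, 0.222, 0.102]
wrist_force: [3.0, 1.5, 6.1]
finger_gap: 19.3
grip_force: 30.2
```

```bash
python3 -c "
from h import *
s=st()
D=[((502.0,68.5,172.4),(.8,-4.6,4.8)),((485.4,45.7,161.5),(3.3,.2,5.3)),((485.8,15.3,158.6),(4.6,3.3,5.3)),((502.4,-8,164.9),(2.5,9.1,5.9)),((525.4,-15.3,176.1),(-13.7,-7.6,8.4))]
for p,F in D+[(s['tool_pos'],s['wrist_force'])]:
    d=np.array(p)-RA;r=d-(d@n)*n;a=np.degrees(np.arctan2(r@t,r@e))%360;T=-np.sin(np.radians(a))*e+np.cos(np.radians(a))*t
    print(round(a,1),'rad',round(np.linalg.norm(r),1),'Ftan',round(T@F,1),'Frad',round(dirc(a)@F,1),'Fn',round(n@F,1))
"
```

```text
clk 15.275 tool x ang -0.1 F e,t,n [ 3.6 -4.5  3.9] Mn -0.01 pos e,t,n [ 39.5 -24.7  31.6] knobang -32.1 gap 19.3
47.9 rad 45.5 Ftan -0.6 Frad -5.1 Fn 4.3
87.2 rad 44.3 Ftan -2.6 Frad -4.8 Fn 3.1
127.8 rad 43.7 Ftan -1.4 Frad -7.3 Fn 2.3
167.0 rad 43.7 Ftan -1.1 Frad -10.6 Fn 3.3
202.4 rad 43.8 Ftan -8.5 Frad 6.1 Fn 14.4
327.9 rad 46.6 Ftan -1.9 Frad 5.5 Fn 3.9
```

```bash
cat > tan.py <<'E'
from h import *
from scipy.optimize import least_squares
D=[((529.1,73.2,187.1),(-1,4.1,2.7)),((502.0,68.5,172.4),(.8,-4.6,4.8)),((485.4,45.7,161.5),(3.3,.2,5.3)),((485.8,15.3,158.6),(4.6,3.3,5.3)),((502.4,-8,164.9),(2.5,9.1,5.9)),((525.4,-15.3,176.1),(-13.7,-7.6,8.4)),
((551.6,-3.4,191),(-6.7,-18.5,4.7)),((563.1,25.4,200),(3.2,-11.7,2.5)),((553.8,56.5,198.3),(3,1.5,6.1))]
q=np.array([[(np.array(p)-RA)@e,(np.array(p)-RA)@t] for p,F in D])
c=least_squares(lambda c:np.hypot(*(q-c).T)-45,[0,0]).x;print("centre",c)
np.save("c.npy",c)
def show(D):
  for p,F in D:
    d=np.array(p)-RA;a=np.arctan2(d@t-c[1],d@e-c[0]);T=-np.sin(a)*e+np.cos(a)*t
    print(round(np.degrees(a)%360,1),'rad',round(np.hypot(d@t-c[1],d@e-c[0]),1),'Ftan',round(T@F,1),'Frad',round((np.cos(a)*e+np.sin(a)*t)@F,1),'Fn',round(n@F,1))
if __name__=="__main__":
    show(D)
    a0=np.degrees(np.arctan2(q[-1,1]-c[1],q[-1,0]-c[0]));print(a0)
    P=lambda a:np.array([.06*np.cos(np.radians(a)),-.06*np.sin(np.radians(a))])
    a0=round(a0)
    for k in range(8):
        b=a0-[0,25,40,55,70,85,100,115][k];f=[0,25,40,55,70,85,100,115,130][k+1]-[0,25,40,55,70,85,100,115][k]
        m=4 if k==0 else 3
        print(b,'->',b-f,[np.round(P(b-f*i/m)-P(b),4).tolist() for i in range(1,m+1)])
E
python3 tan.py
```

```text
centre [ 1.37870967 -0.61146768]
9.1 rad 44.9 Ftan 0.5 Frad 4.3 Fn 2.5
49.7 rad 45.0 Ftan -0.5 Frad -5.1 Fn 4.3
89.0 rad 44.9 Ftan -2.4 Frad -4.8 Fn 3.1
128.7 rad 45.0 Ftan -1.3 Frad -7.3 Fn 2.3
166.6 rad 45.2 Ftan -1.1 Frad -10.6 Fn 3.3
201.0 rad 44.8 Ftan -8.3 Frad 6.3 Fn 14.4
243.3 rad 44.9 Ftan -14.9 Frad 10.5 Fn 8.9
285.4 rad 45.1 Ftan -11.2 Frad 5.0 Fn 1.8
327.7 rad 45.1 Ftan -1.8 Frad 5.5 Fn 3.9
-32.347667950949244
-32 -> -57 [[-0.0038, 0.0054], [-0.0081, 0.0103], [-0.0129, 0.0147], [-0.0182, 0.0185]]
-57 -> -72 [[-0.0045, 0.0027], [-0.0092, 0.0049], [-0.0141, 0.0067]]
-72 -> -87 [[-0.005, 0.0014], [-0.0102, 0.0024], [-0.0154, 0.0029]]
-87 -> -102 [[-0.0052, 0.0], [-0.0105, -0.0004], [-0.0156, -0.0012]]
-102 -> -117 [[-0.0051, -0.0013], [-0.01, -0.0031], [-0.0148, -0.0052]]
-117 -> -132 [[-0.0046, -0.0026], [-0.0089, -0.0055], [-0.0129, -0.0089]]
-132 -> -147 [[-0.0037, -0.0037], [-0.0071, -0.0076], [-0.0102, -0.0119]]
-147 -> -162 [[-0.0027, -0.0045], [-0.0049, -0.0092], [-0.0067, -0.0141]]
```

Call:
{"op": "arm_command", "data": {
  "motion": [
    {"x": -0.0038, "y": 0.0054, "z": 0, "ax": 0, "ay": 0, "az": 0, "grip": 1},
    {"x": -0.0081, "y": 0.0103, "z": 0, "ax": 0, "ay": 0, "az": 0, "grip": 1},
    {"x": -0.0129, "y": 0.0147, "z": 0, "ax": 0, "ay": 0, "az": 0, "grip": 1},
    {"x": -0.0182, "y": 0.0185, "z": 0, "ax": 0, "ay": 0, "az": 0, "grip": 1}
  ]
}}

```text
clock: 15.78
tool_pos: [561.4, 39.9, 200.6]
orientation: [0.791, 0.562, 0.221, 0.101]
wrist_force: [3.7, 9.9, 5.8]
finger_gap: 19.3
grip_force: 30.2
```

Call:
{"op": "arm_command", "data": {
  "motion": [
    {"x": -0.0045, "y": 0.0027, "z": 0, "ax": 0, "ay": 0, "az": 0, "grip": 1},
    {"x": -0.0092, "y": 0.0049, "z": 0, "ax": 0, "ay": 0, "az": 0, "grip": 1},
    {"x": -0.0141, "y": 0.0067, "z": 0, "ax": 0, "ay": 0, "az": 0, "grip": 1}
  ]
}}

```text
clock: 16.15
tool_pos: [563.1, 28.4, 200.4]
orientation: [0.791, 0.562, 0.222, 0.101]
wrist_force: [5.6, 11.2, 5.0]
finger_gap: 19.0
grip_force: 30.1
```

Call:
{"op": "arm_command", "data": {
  "motion": [
    {"x": -0.005, "y": 0.0014, "z": 0, "ax": 0, "ay": 0, "az": 0, "grip": 1},
    {"x": -0.0102, "y": 0.0024, "z": 0, "ax": 0, "ay": 0, "az": 0, "grip": 1},
    {"x": -0.0154, "y": 0.0029, "z": 0, "ax": 0, "ay": 0, "az": 0, "grip": 1}
  ]
}}

```text
clock: 16.52
tool_pos: [562.0, 16.9, 198.6]
orientation: [0.791, 0.562, 0.222, 0.101]
wrist_force: [6.8, 11.3, 5.5]
finger_gap: 19.2
grip_force: 30.0
```

Call:
{"op": "arm_command", "data": {
  "motion": [
    {"x": -0.0052, "y": 0, "z": 0, "ax": 0, "ay": 0, "az": 0, "grip": 1},
    {"x": -0.0105, "y": -0.0004, "z": 0, "ax": 0, "ay": 0, "az": 0, "grip": 1},
    {"x": -0.0156, "y": -0.0012, "z": 0, "ax": 0, "ay": 0, "az": 0, "grip": 1}
  ]
}}

```text
clock: 16.9
tool_pos: [558.4, 6.2, 195.7]
orientation: [0.791, 0.562, 0.222, 0.101]
wrist_force: [8.3, 11.0, 5.6]
finger_gap: 19.6
grip_force: 29.9
```

Call:
{"op": "arm_command", "data": {
  "motion": [
    {"x": -0.0051, "y": -0.0013, "z": 0, "ax": 0, "ay": 0, "az": 0, "grip": 1},
    {"x": -0.01, "y": -0.0031, "z": 0, "ax": 0, "ay": 0, "az": 0, "grip": 1},
    {"x": -0.0148, "y": -0.0052, "z": 0, "ax": 0, "ay": 0, "az": 0, "grip": 1}
  ]
}}

```text
clock: 17.27
tool_pos: [552.3, -2.9, 191.6]
orientation: [0.791, 0.561, 0.222, 0.102]
wrist_force: [8.9, 10.6, 5.0]
finger_gap: 19.2
grip_force: 29.9
```

Call:
{"op": "arm_command", "data": {
  "motion": [
    {"x": -0.0046, "y": -0.0026, "z": 0, "ax": 0, "ay": 0, "az": 0, "grip": 1},
    {"x": -0.0089, "y": -0.0055, "z": 0, "ax": 0, "ay": 0, "az": 0, "grip": 1},
    {"x": -0.0129, "y": -0.0089, "z": 0, "ax": 0, "ay": 0, "az": 0, "grip": 1}
  ]
}}

```text
clock: 17.65
tool_pos: [544.1, -10.0, 186.6]
orientation: [0.791, 0.561, 0.222, 0.102]
wrist_force: [8.9, 8.6, 5.5]
finger_gap: 18.8
grip_force: 29.9
```

Call:
{"op": "arm_command", "data": {
  "motion": [
    {"x": -0.0037, "y": -0.0037, "z": 0, "ax": 0, "ay": 0, "az": 0, "grip": 1},
    {"x": -0.0071, "y": -0.0076, "z": 0, "ax": 0, "ay": 0, "az": 0, "grip": 1},
    {"x": -0.0102, "y": -0.0119, "z": 0, "ax": 0, "ay": 0, "az": 0, "grip": 1}
  ]
}}

```text
clock: 18.02
tool_pos: [534.4, -14.3, 181.1]
orientation: [0.791, 0.561, 0.222, 0.102]
wrist_force: [7.9, 4.9, 4.1]
finger_gap: 19.1
grip_force: 30.0
```

Call:
{"op": "arm_command", "data": {
  "motion": [
    {"x": -0.0027, "y": -0.0045, "z": 0, "ax": 0, "ay": 0, "az": 0, "grip": 1},
    {"x": -0.0049, "y": -0.0092, "z": 0, "ax": 0, "ay": 0, "az": 0, "grip": 1},
    {"x": -0.0067, "y": -0.0141, "z": 0, "ax": 0, "ay": 0, "az": 0, "grip": 1}
  ]
}}

```text
clock: 18.4
tool_pos: [523.5, -15.5, 175.3]
orientation: [0.791, 0.561, 0.221, 0.102]
wrist_force: [4.4, 2.6, 6.3]
finger_gap: 19.3
grip_force: 30.1
```

```bash
cat > peak.py <<'E'
import tan as T
from tan import *
B=[((561.4,39.9,200.6),(3.7,9.9,5.8)),((563.1,28.4,200.4),(5.6,11.2,5)),((562,16.9,198.6),(6.8,11.3,5.5)),((558.4,6.2,195.7),(8.3,11,5.6)),((552.3,-2.9,191.6),(8.9,10.6,5)),((544.1,-10,186.6),(8.9,8.6,5.5)),((534.4,-14.3,181.1),(7.9,4.9,4.1)),((523.5,-15.5,175.3),(4.4,2.6,6.3))]
show(B)
def at(D):
    o=[]
    for p,F in D:
        d=np.array(p)-RA;a=np.arctan2(d@t-c[1],d@e-c[0]);o.append((a%(2*np.pi),(-np.sin(a)*e+np.cos(a)*t)@F))
    return np.array(o)
U,V=at(D[1:]),at(B)
g=lambda x,a,A:A*np.maximum(0,np.cos(a-x[0])-np.cos(np.radians(80)))+x[1]
for nm,f,x0 in[("up",lambda x:g(x,U[:,0],x[2])+U[:,1],[4.3,1,14]),("down",lambda x:g(x,V[:,0],x[2])-V[:,1],[4.3,1,14])]:
    r=least_squares(f,x0);print(nm,np.degrees(r.x[0]),r.x[1:],np.round(r.fun,1))
E
mv() { :; }; mv tan.py tan.py; sed -i 's/import tan as T//' peak.py; python3 peak.py
```

```text
centre [ 1.37870967 -0.61146768]
304.1 rad 44.9 Ftan 8.5 Frad 8.2 Fn 2.5
289.2 rad 45.1 Ftan 11.5 Frad 7.0 Fn 0.8
274.3 rad 45.1 Ftan 13.3 Frad 5.1 Fn 0.7
259.5 rad 45.2 Ftan 14.6 Frad 2.8 Fn 0.1
244.6 rad 45.1 Ftan 14.7 Frad -0.5 Fn -0.6
229.4 rad 45.2 Ftan 13.3 Frad -2.5 Fn -0.0
214.2 rad 45.1 Ftan 9.8 Frad -2.6 Fn -0.5
198.4 rad 45.1 Ftan 6.7 Frad -3.1 Fn 3.3
up 250.4080574193108 [ 1.22653909 15.95318838] [ 0.7 -1.2 -0.1  0.1  0.5 -0.6  0.3  0.1]
down 254.71353459035024 [-0.3876735  18.26806616] [-0.1  0.   0.3  0.  -0.3 -0.4  0.5 -0.1]
```

```bash
python3 - <<'E'
import numpy as np
P=lambda a:np.array([.06*np.cos(np.radians(a)),-.06*np.sin(np.radians(a))])
print([np.round(P(198.4+54*i/7)-P(198.4),4).tolist() for i in range(1,8)])
E
```

```text
[[0.0031, 0.0075], [0.0071, 0.0145], [0.012, 0.0209], [0.0178, 0.0265], [0.0242, 0.0314], [0.0313, 0.0353], [0.0388, 0.0383]]
```

Call:
{"op": "arm_command", "data": {
  "motion": [
    {"x": 0.0031, "y": 0.0075, "z": 0, "ax": 0, "ay": 0, "az": 0, "grip": 1},
    {"x": 0.0071, "y": 0.0145, "z": 0, "ax": 0, "ay": 0, "az": 0, "grip": 1},
    {"x": 0.012, "y": 0.0209, "z": 0, "ax": 0, "ay": 0, "az": 0, "grip": 1},
    {"x": 0.0178, "y": 0.0265, "z": 0, "ax": 0, "ay": 0, "az": 0, "grip": 1},
    {"x": 0.0242, "y": 0.0314, "z": 0, "ax": 0, "ay": 0, "az": 0, "grip": 1},
    {"x": 0.0313, "y": 0.0353, "z": 0, "ax": 0, "ay": 0, "az": 0, "grip": 1},
    {"x": 0.0388, "y": 0.0383, "z": 0, "ax": 0, "ay": 0, "az": 0, "grip": 1},
    {"x": 0.0388, "y": 0.0383, "z": 0, "ax": 0, "ay": 0, "az": 0, "grip": 1},
    {"x": 0.0388, "y": 0.0383, "z": 0, "ax": 0, "ay": 0, "az": 0, "grip": 1},
    {"x": 0.0388, "y": 0.0383, "z": 0, "ax": 0, "ay": 0, "az": 0, "grip": 1},
    {"x": 0.0388, "y": 0.0383, "z": 0, "ax": 0, "ay": 0, "az": 0, "grip": 1},
    {"x": 0.0388, "y": 0.0383, "z": 0, "ax": 0, "ay": 0, "az": 0, "grip": 1}
  ]
}}

```text
clock: 19.9
tool_pos: [554.9, 0.6, 193.2]
orientation: [0.791, 0.561, 0.221, 0.102]
wrist_force: [1.4, -6.9, 5.4]
finger_gap: 19.6
grip_force: 30.4
```

```bash
python3 - <<'E'
from tan import *
s=st();show([(s["tool_pos"],s["wrist_force"])])
E
```

```text
centre [ 1.37870967 -0.61146768]
clk 19.9 tool x ang -0.1 F e,t,n [-4.8 -5.7  4.7] Mn 0.04 pos e,t,n [-13.6 -43.   31.5] knobang -107.5 gap 19.6
250.6 rad 45.0 Ftan -2.6 Frad 7.0 Fn 4.7
```

Call:
{"op": "arm_command", "data": {
  "motion": [
    {"x": 0, "y": 0, "z": 0, "ax": 0, "ay": 0, "az": 0, "grip": 0.1},
    {"x": 0, "y": 0, "z": 0, "ax": 0, "ay": 0, "az": 0, "grip": 0.1},
    {"x": 0, "y": 0, "z": 0, "ax": 0, "ay": 0, "az": 0, "grip": 0.1},
    {"x": 0, "y": 0, "z": -0.04, "ax": 0, "ay": 0, "az": 0, "grip": 0.1},
    {"x": 0, "y": 0, "z": -0.1, "ax": 0, "ay": 0, "az": 0, "grip": 0.1},
    {"x": 0.05, "y": -0.02, "z": -0.123, "ax": 0, "ay": 0, "az": 0, "grip": 0.1},
    {"x": 0.1, "y": -0.04, "z": -0.123, "ax": 0, "ay": 0, "az": 0, "grip": 0.1},
    {"x": 0.1532, "y": -0.0565, "z": -0.123, "ax": 0, "ay": 0, "az": 0, "grip": 0.1},
    {"x": 0.1532, "y": -0.0565, "z": -0.123, "ax": 0, "ay": 0, "az": 0, "grip": 0.1},
    {"x": 0.1532, "y": -0.0565, "z": -0.123, "ax": 0, "ay": 0, "az": 0, "grip": 0.1}
  ]
}}

```text
clock: 21.15
tool_pos: [506.6, 115.5, 283.3]
orientation: [0.791, 0.562, 0.22, 0.1]
wrist_force: [-0.8, 0.4, 0.0]
finger_gap: 38.1
grip_force: 0.0
```

```bash
python3 - <<'E'
from tan import *
s=st();print(rows(RA+101.2*e-.6*t+41.5*n,toolR(n,dirc(0))))
p=ctrl.camera("wrist")
for th in["crank_knob","reel_axis","dial_grip"]:
    for r in ctrl.landmark_of(p,th)[:1]: print(th,np.round(r["location"],1),round(r["conf"],2))
C=RA+c[0]*e+c[1]*t
print(proj(p,[C+47*n+45*dirc(250.6),C,C+100*e+52.5*n]))
save(p,"w5.png")
E
```

```text
centre [ 1.37870967 -0.61146768]
clk 21.15 tool x ang -0.0 F e,t,n [0.2 0.8 0.4] Mn 0.02 pos e,t,n [101.7   1.1 123.2] knobang 0.6 gap 38.1
{'x': -0.0006, 'y': 0.0024, 'z': 0.109, 'ax': -0.0003, 'ay': 0.0, 'az': -0.0}
crank_knob [375.5 339.3] 0.86
reel_axis [321.  290.2] 0.95
dial_grip [320.2 206.3] 0.97
[[373.96601468 335.8369684 ]
 [323.16701823 288.95124741]
 [323.91968494 207.71843697]]
```

View pics/w5.png

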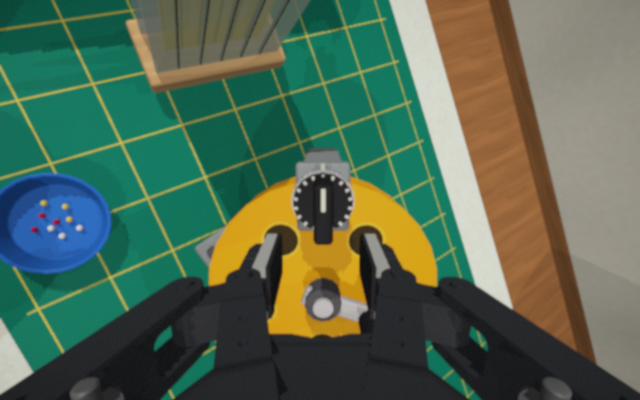

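Call:
{"op": "arm_command", "data": {
  "motion": [
    {"x": 0, "y": 0.0024, "z": 0.05, "ax": 0, "ay": 0, "az": 0, "grip": 0.1},
    {"x": 0, "y": 0.0024, "z": 0.09, "ax": 0, "ay": 0, "az": 0, "grip": 0.1},
    {"x": 0, "y": 0.0024, "z": 0.109, "ax": 0, "ay": 0, "az": 0, "grip": 0.1},
    {"x": 0, "y": 0.0024, "z": 0.109, "ax": 0, "ay": 0, "az": 0, "grip": 0.1},
    {"x": 0, "y": 0.0024, "z": 0.109, "ax": 0, "ay": 0, "az": 0, "grip": 1},
    {"x": 0, "y": 0.0024, "z": 0.109, "ax": 0, "ay": 0, "az": 0, "grip": 1},
    {"x": 0, "y": 0.0024, "z": 0.109, "ax": 0, "ay": 0, "az": 0, "grip": 1},
    {"x": 0, "y": 0.0024, "z": 0.109, "ax": 0, "ay": 0, "az": 0, "grip": 1}
  ],
  "grip_force": 40
}}

```text
clock: 22.35
tool_pos: [545.4, 122.3, 213.0]
orientation: [0.791, 0.562, 0.22, 0.1]
wrist_force: [-5.1, 2.5, 1.5]
finger_gap: 13.0
grip_force: 39.9
```

```bash
python3 -c "
from h import *
st()"
```

```text
clk 22.35 tool x ang -0.0 F e,t,n [1.3 4.5 3.5] Mn 0.08 pos e,t,n [102.   -0.7  42.7] knobang -0.4 gap 13.0
```

Call:
{"op": "arm_command", "data": {
  "motion": [
    {"x": 0, "y": 0, "z": 0, "ax": 0, "ay": 0, "az": -0.045, "grip": 1},
    {"x": 0, "y": 0, "z": 0, "ax": 0, "ay": 0, "az": -0.09, "grip": 1},
    {"x": 0, "y": 0, "z": 0, "ax": 0, "ay": 0, "az": -0.135, "grip": 1},
    {"x": 0, "y": 0, "z": 0, "ax": 0, "ay": 0, "az": -0.18, "grip": 1},
    {"x": 0, "y": 0, "z": 0, "ax": 0, "ay": 0, "az": -0.225, "grip": 1},
    {"x": 0, "y": 0, "z": 0, "ax": 0, "ay": 0, "az": -0.27, "grip": 1},
    {"x": 0, "y": 0, "z": 0, "ax": 0, "ay": 0, "az": -0.315, "grip": 1},
    {"x": 0, "y": 0, "z": 0, "ax": 0, "ay": 0, "az": -0.36, "grip": 1},
    {"x": 0, "y": 0, "z": 0, "ax": 0, "ay": 0, "az": -0.405, "grip": 1},
    {"x": 0, "y": 0, "z": 0, "ax": 0, "ay": 0, "az": -0.446, "grip": 1},
    {"x": 0, "y": 0, "z": 0, "ax": 0, "ay": 0, "az": -0.446, "grip": 1},
    {"x": 0, "y": 0, "z": 0, "ax": 0, "ay": 0, "az": -0.446, "grip": 1}
  ]
}}

```text
clock: 23.85
tool_pos: [542.0, 121.2, 211.1]
orientation: [0.243, 0.94, 0.102, 0.215]
wrist_force: [-17.3, -4.1, 7.9]
finger_gap: 13.1
grip_force: 46.0
```

```bash
python3 -c "
from h import *
st()"
```

```text
clk 23.85 tool x ang 80.2 F e,t,n [-6.7 10.  15.4] Mn -0.02 pos e,t,n [99.6  2.5 42.7] knobang 1.4 gap 13.1
```

Tool turned 80.2° with no residual torque. Release, retreat, and check.

Call:
{"op": "arm_command", "data": {
  "motion": [
    {"x": 0, "y": 0, "z": 0, "ax": 0, "ay": 0, "az": 0, "grip": 0.1},
    {"x": 0, "y": 0, "z": 0, "ax": 0, "ay": 0, "az": 0, "grip": 0.1},
    {"x": 0, "y": 0, "z": 0, "ax": 0, "ay": 0, "az": 0, "grip": 0.1},
    {"x": 0, "y": 0, "z": -0.04, "ax": 0, "ay": 0, "az": 0, "grip": 0.1},
    {"x": 0, "y": 0, "z": -0.1, "ax": 0, "ay": 0, "az": 0, "grip": 0.1},
    {"x": -0.05, "y": 0, "z": -0.16, "ax": 0, "ay": 0, "az": 0, "grip": 0.1},
    {"x": -0.1, "y": 0, "z": -0.2, "ax": 0, "ay": 0, "az": 0, "grip": 0.1},
    {"x": -0.1, "y": 0, "z": -0.2, "ax": 0, "ay": 0, "az": 0, "grip": 0.1},
    {"x": -0.1, "y": 0, "z": -0.2, "ax": 0, "ay": 0, "az": 0, "grip": 0.1}
  ]
}}

```text
clock: 24.98
tool_pos: [535.6, 71.1, 371.2]
orientation: [0.243, 0.939, 0.103, 0.218]
wrist_force: [0.1, -0.1, 0.2]
finger_gap: 38.4
grip_force: 0.0
```

```bash
python3 - <<'E'
from tan import *
st();p=ctrl.camera("wrist")
C=RA+c[0]*e+c[1]*t;D0=C+100*e+66.5*n
q=proj(p,[C+47*n+45*dirc(250.6),D0,D0+22*dirc(80),D0-22*dirc(80),D0+22*dirc(60),D0+22*dirc(100)]);print(np.round(q,1))
for r in ctrl.landmark_of(p,"crank_knob")[:1]: print(r)
u,v=np.int32(q[1]);save(p,"w6.png",(max(0,u-70),max(0,v-60),u+70,v+60),5)
E
```

```text
centre [ 1.37870967 -0.61146768]
clk 24.975 tool x ang 80.2 F e,t,n [-0.  -0.2  0.2] Mn 0.05 pos e,t,n [ 88.7 -74.6 191.3] knobang -40.0 gap 38.4
[[207.9 170.5]
 [320.1 102. ]
 [320.2  73.6]
 [320.1 129.1]
 [329.5  75.4]
 [310.9  75.3]]
{'location': [203.0, 173.5], 'conf': 0.93}
```

View pics/w6.png

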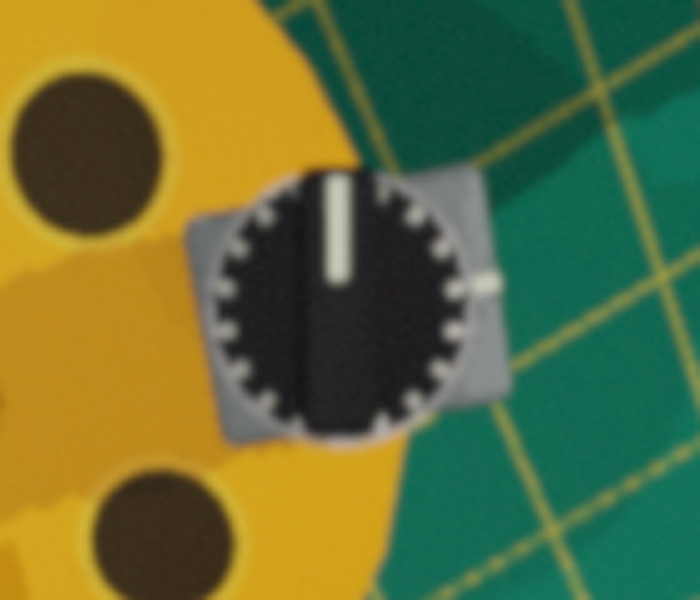

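```bash
python3 -c "
from h import *
print(ctrl.close_job())"
```

```text
the job is handed in; nothing more can be done
None
```

I wound the brake dial fully in to its stop, found the hardest drag with the crank at about 252° and stopped the reel at 250.6°, backed the dial off four clicks (80°), let go and handed the job in at about 25 s; the pad force and bystander positions were not measured, and no verdict came back.

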